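# Reset the tripped bench supply by feel

### The arm

A 6-joint arm with a two-finger parallel gripper is mounted at the origin on the work surface. World frame = base frame: x ahead of the robot, y to its left, z up, the work surface at z = 0. Lengths are in m, angles in rad, forces in N, time in s.
With the tool pointing down it reaches from about 0.25 to 0.725 m from the base axis. Payload 4 kg.
Tool frame: the origin (TCP) lies between the finger pads, 19 mm behind the fingertips; this is the grasp point; z points along the fingers, y is the line along which they close (so a half turn about z gives the same grasp; the last joint's range is limited). The gripper opens to 85 mm and grips with 20 to 120 N. Pads are 22 mm wide; open, the fingers measure 114 mm over their backs; the gripper's body (76 mm by 85 mm) begins 54 mm behind the grasp point. The pads swing forward as they close: fully open they stand 13 mm farther back than shut.
Start: joints at [1.116, 0.241, 0.005, 1.335, 0, 1.571], TCP at [0.22, 0.449, 0.25] pointing down, gripper open.
Joint ranges: [-2.72, 2.72], [-1.05, 1.87], [-1.09, 1.28], [-1.99, 2.15], [-1.42, 1.44], [-3.14, 3.14]. Speed limits (rad/s): [2.79, 2.79, 3.14, 3.14, 3.14, 3.14].

### API

Orientations are given as a unit quaternion [x, y, z, w].
In Python, from workcell import get_obs, camera, job_done, silhouettes gives the robot as it stands. The module is installed in compiled form; this text tells all that it offers.
- The arm moves only by the tool drive_tool, never from a script. Its argument "increments" is a list of rows, each a list of 3 entries, a list of its own where there are three numbers: the shift along the world's x, y, z in mm, then the turn, a rotation vector about the world's x, y, z in degrees, then the opening, from 0 (shut) to 1 (fully open). A call has 1 to 8 rows; each row shifts and turns the commanded pose from where the row before left it; what a row does not reach is not made up. A row lasts 1/12 s, in which the tool goes at most 41.7 mm and 7.16 degrees, less where a joint would pass 70% of its speed; a pose out of reach is approached as far as the arm can. A call is refused whole if a number of a shift passes 41.7 or a number of a turn 7.16, either way. A call with a gripper value outside its range is refused whole. The fingers move at their own pace and stop on an object; the grip force is fixed at half the most. Time passes only in rows, so rows that do not move let the fingers close. It gives the time, the measured TCP pose, the force, the opening and the grip force at its end, in the units of the state.
- get_obs(): the state, without advancing time (a new reading comes with each control period).
- camera(name): name is "side" or "top" or "wrist"; returns a dict with "image" (420x560x3 uint8, red, green, blue), "K" (3x3 intrinsics, pixels), "view" (4x4, takes a point from world to camera coordinates). Camera axes: x right, y down, z forward; pixel columns grow to the right and rows downward; lengths in m; the calibration is good to about 2 mm. A picture is of the moment at which its call begins. There is no depth.
- job_done(): hands the job in; it is judged then, once.
Trained networks look in a picture, given as the dict that the camera call returned (one of the last four; its "shot" number tells which), for a name from the list of things; names that differ only in an ending like _2 or _b are one class to them, and where a whole thing is asked for, a point or a joint stands for the part that bears it (a point fixed in the world has none). Each returns a list of dicts, best first, with "conf" (0 to 1); they miss things now and then, are a little off and sometimes report something else, mostly with a low value. They report only what shows in the picture. A call takes as long as a camera call.
- silhouettes(query, picture): "region" (420x560 bool, what is visible of it) and "bbox" ([left, top, right, bottom] in pixels, round what is visible of it).
The state is a dict: "clock": time; "joint_pos": joint angles; "joint_vel": joint speeds; "tau": joint torques, N m; "eef_pos": TCP position; "tool_rot": TCP orientation; "ft_force": force on the tool from outside, world axes, zero at the start; "ft_torque": the same for the moment, N m; "grip_width": finger opening in m; "grasp_force": force on a finger pad.
Only numpy, scipy, OpenCV 4.12 (cv2) and the standard library are available. Lean on these libraries where they do the work, as an engineer would, in place of code of your own. Each camera call takes 0.05 s, during which the arm holds its last target. There are 200 camera calls.

### The job

The bench power unit has tripped, and its reset button sits in a finger notch somewhere along the front top edge of the plain grey strip between the two socket blocks. Rest the closed fingertips on that edge at the strip's left end (left as the robot sees it), run them along it to the right, in touch, until they find the notch, and press the button inside it fully home so that it stays in. Touch gently, leave all the glassware, the rack and the other loose things standing where they are, and finish clear of everything.

Things in the scene. Friction and masses are not known exactly. Their poses are not given: they have to be found in the camera images.
- supply: Bench power unit, bolted down, 570 mm long (its y), 95 mm deep (its x; front at -x, facing the robot). Origin: centre of its underside on the bench; z up; +y is its left end as the robot sees it. White socket blocks, 84 mm high, beyond y = +-145 mm; between them the grey strip in front (see strip_left), behind it an aluminium raceway as high. Pressing over 40 N cracks it.
- strip_left (a point): Point on the grey strip's front top edge 110 mm left of the unit's middle (unit frame x -45, y +110, z 76 mm), where the sweep starts (TCP at y = +90..+140 mm). The strip is rigid and level: top at z = 76 mm, x = -45..-13 mm. Thin dark lines on it are flat seams. Axes as the unit's.
- strip_right (a point): Point on the same edge at y = -140 mm, its right end. ONE finger notch is cut in the strip between: its middle lies anywhere at y = -100..+30 mm, not reported; feel it (support vanishes) or look. It is open to front and top, 44 mm wide (y), 32 mm deep (x), floor at z = 60 mm. Closed fingers (25 x 16 mm) fit in with their closing line along y.
- reset (a joint): Travel of the black reset button in the notch, m: 0 = tripped (its top at z = 68 mm), 0.006 = fully home (top at z = 62 mm). It is 30 mm long (y) x 18 mm (x), in the notch's middle in y, centred 14 mm behind the front edge (unit x = -31 mm). It moves straight down against about 5 N of friction and stays where it is left.
- amber: Brown reagent bottle, 90 mm diameter, 225 mm high, loose, behind the unit. Origin: centre of its underside.
- green: Green reagent bottle, 90 mm diameter, 225 mm high, loose, behind the unit. Origin: centre of its underside.
- jar: Yellow-brown jar with a red lid, 110 mm diameter, 160 mm high, loose, behind the unit. Origin: centre of its underside.
- flask: Stoppered conical flask, 82 mm diameter, 120 mm high, loose, behind the unit. Origin: centre of its underside.
- rack: White test-tube rack with glass tubes, 62 x 112 mm, 111 mm high, loose, in front of the unit. Origin: centre of its underside.
- beaker: Glass beaker, 68 mm diameter, 90 mm high, loose, in front of the unit. Origin: centre of its underside.
- vial: Small brown vial with a blue cap, 32 mm diameter, 60 mm high, loose, in front of the unit. Origin: centre of its underside.
- dish: Low round amber dish, 92 mm diameter, 18 mm high, loose, in front of the unit. Origin: centre of its underside.

How it is judged:
On the way, in this order (a step that is already met when the one before it is completed fails the run):
1. the closed fingertips touch the strip at its left end (TCP between 90 and 140 mm left of the unit's middle) (contact force between the fingers and supply above 0.3 N and y of the grasp point in the frame of supply between 0.09 and 0.14 m), for 0.1 s.
2. still touching, they have run along the edge to the right (TCP between 56 and 80 mm left of the middle, before any notch) (contact force between the fingers and supply above 0.3 N and y of the grasp point in the frame of supply between 0.056 and 0.08 m), for 0.05 s.
3. the reset button in the notch is pressed home (at least 4.5 of its 6 mm) (value of joint reset above 0.0045 m), for 0.1 s.
At the end, for the whole second after the job is handed in: The reset button stays in (at least 4.5 of its 6 mm), and all the loose things stand upright within 20 mm of where they were (value of joint reset above 0.0045 m and velocity of joint reset below 0.002 m/s and distance of each of amber, green, jar, flask, rack, beaker, vial, dish from where it was at the start of the episode below 0.02 m and angle between each of amber, green, jar, flask, rack, beaker, vial, dish's own z axis and vertical below 0.2 rad); the robot touches nothing.
It fails at once if the unit is pressed or hit with more than 40 N (contact force between any of the fingers, the arm and supply above 40 N).
It fails at once if a bottle, the jar, the flask, the rack, the beaker, the vial or the dish is knocked, lifted or carried (moved more than 20 mm or tilted more than 0.35 rad) (distance of any of amber, green, jar, flask, rack, beaker, vial, dish from where it was at the start of the episode above 0.02 m or angle between any of amber, green, jar, flask, rack, beaker, vial, dish's own z axis and vertical above 0.35 rad).
It also fails if it takes over 64 s, if anything falls off the work surface, if the arm or the gripper's body presses on something with over 40 N, if the wrist force passes 120 N, or if a joint passes its speed limit or range.

## Working session

There is one attempt and no reset: what is moved stays moved. The work goes in short steps, Python scripts to look and compute and a tool call to move; the robot and the scene stay as the last step left them, time stands still between calls to the robot, and variables do not carry over. Pictures are saved under pics/ and viewed, at most 10 in all, crops included, and the job is handed in when it is done.

Besides the shell and the picture viewer there is one more tool, called after "Request:" as name([rows], argument=value, ...), one row to a line, values as JSON. drive_tool: Moves the arm, as the interface text tells. Its arguments: {"type":"object","properties":{"increments":{"type":"array"}},"required":["increments"]}

```bash
mkdir -p pics; python3 - <<'E'
from workcell import *
import cv2,numpy as np
o=get_obs();print(o['clock'],o['eef_pos'],o['tool_rot'],o['ft_force'],o['grip_width'])
for n in ['side','top']:
    c=camera(n);cv2.imwrite(f'pics/{n}0.png',c['image'][:,:,::-1]);print(n,c['K'].round(1).tolist(),c['view'].round(4).tolist())
    for q in ['supply','rack','beaker','vial','dish','amber','green','jar','flask']:
        r=silhouettes(q,c)
        print(q,[(round(float(d['conf']),2),np.array(d['bbox']).round().tolist()) for d in r[:2]])
        if q=='supply' and r: np.save(f'sup_{n}.npy',r[0]['region'])
E
```

```text
0.0 [0.21939857 0.44866473 0.24913207] [ 2.25471157e-01  9.74249312e-01 -9.90571404e-04 -2.32499471e-04] [ 0.32187003  0.07034231 -0.3920943 ] 0.085060661736751
side [[492.9, 0.0, 278.9], [0.0, 492.9, 205.9], [0.0, 0.0, 1.0]] [[-0.989, -0.1477, -0.0118, 0.5243], [-0.0981, 0.7121, -0.6952, 0.0693], [0.111, -0.6864, -0.7187, 0.8752], [0.0, 0.0, 0.0, 1.0]]
supply [(0.77, [223.0, 86.0, 350.0, 335.0])]
rack [(0.56, [332.0, 242.0, 389.0, 344.0])]
beaker [(0.85, [346.0, 195.0, 393.0, 252.0]), (0.75, [149.0, 166.0, 218.0, 293.0])]
vial [(0.67, [371.0, 161.0, 384.0, 193.0])]
dish [(0.64, [312.0, 180.0, 320.0, 188.0]), (0.56, [352.0, 137.0, 400.0, 166.0])]
amber [(0.92, [180.0, 120.0, 242.0, 247.0])]
green [(0.62, [148.0, 164.0, 216.0, 292.0])]
jar [(0.9, [227.0, 57.0, 279.0, 147.0])]
flask [(0.72, [224.0, 108.0, 264.0, 174.0]), (0.72, [226.0, 60.0, 281.0, 146.0])]
top [[516.2, 0.0, 281.0], [0.0, 516.2, 202.9], [0.0, 0.0, 1.0]] [[-0.025, -0.9997, -0.0018, 0.0308], [-0.9933, 0.025, -0.1125, 0.5426], [0.1125, -0.001, -0.9937, 1.1522], [0.0, 0.0, 0.0, 1.0]]
supply [(0.82, [178.0, 181.0, 439.0, 261.0])]
rack [(0.76, [178.0, 265.0, 236.0, 295.0]), (0.29, [194.0, 123.0, 244.0, 176.0])]
beaker [(0.98, [253.0, 268.0, 285.0, 300.0]), (0.75, [330.0, 277.0, 344.0, 292.0])]
vial [(0.49, [327.0, 278.0, 343.0, 292.0])]
dish [(0.83, [362.0, 264.0, 401.0, 306.0]), (0.37, [331.0, 152.0, 369.0, 186.0])]
amber [(0.6, [239.0, 131.0, 284.0, 181.0])]
green [(0.71, [176.0, 265.0, 236.0, 298.0]), (0.58, [192.0, 123.0, 242.0, 172.0])]
jar [(0.56, [368.0, 133.0, 433.0, 190.0])]
flask [(0.81, [329.0, 153.0, 369.0, 185.0])]
```

```bash
python3 - <<'E'
import cv2
a=cv2.imread('pics/top0.png')[120:310,160:450];cv2.imwrite('pics/t1.png',cv2.resize(a,(783,513),interpolation=cv2.INTER_CUBIC))
E
```

```text
(no output)
```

View pics/t1.png

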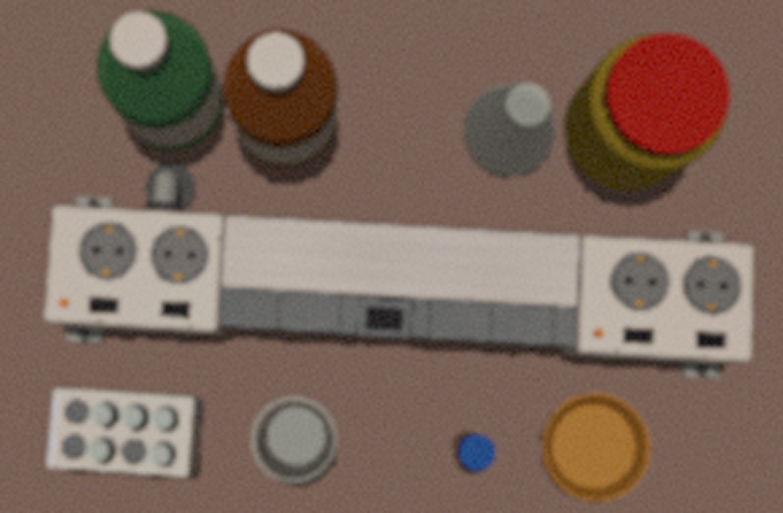

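View pics/side0.png

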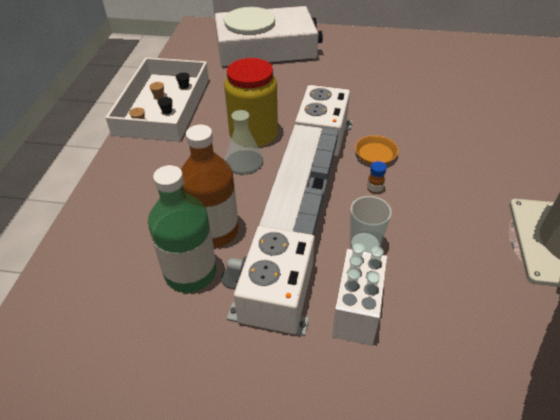

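The top view shows the notch with the black button at crop (384,318), full-image pixel about (302,238). The beaker, vial, dish and rack stand in front of the unit. The side view agrees and shows the notch at about (316,183). I'll crop the side view, then fit the unit's pose.

```bash
python3 - <<'E'
import cv2
a=cv2.imread('pics/side0.png')[80:340,220:400];cv2.imwrite('pics/s1.png',cv2.resize(a,(414,598),interpolation=cv2.INTER_CUBIC))
E
cat > h.py <<'E'
import numpy as np
from scipy.optimize import least_squares
CAM={'side':(np.array([[492.9,0,278.9],[0,492.9,205.9],[0,0,1]]),np.array([[-0.989,-0.1477,-0.0118,0.5243],[-0.0981,0.7121,-0.6952,0.0693],[0.111,-0.6864,-0.7187,0.8752]])),
'top':(np.array([[516.2,0,281.0],[0,516.2,202.9],[0,0,1]]),np.array([[-0.025,-0.9997,-0.0018,0.0308],[-0.9933,0.025,-0.1125,0.5426],[0.1125,-0.001,-0.9937,1.1522]]))}
def proj(c,p):
    K,V=CAM[c]; q=K@(V[:,:3]@np.asarray(p)+V[:,3]); return q[:2]/q[2]
def world(x,p): # unit pose x,y,yaw
    c,s=np.cos(x[2]),np.sin(x[2]); return np.array([x[0]+c*p[0]-s*p[1],x[1]+s*p[0]+c*p[1],p[2]])
def onplane(c,uv,z):
    K,V=CAM[c];R=V[:,:3];C=-R.T@V[:,3];d=R.T@np.linalg.inv(K)@[uv[0],uv[1],1];return C+d*(z-C[2])/d[2]
E
python3 - <<'E'
from h import *
F,B,Z=-.0475,.0475,.084
P=[(F,.285,Z),(F,.145,Z),(F,-.145,Z),(F,-.285,Z),(B,.285,Z),(B,-.285,Z),(B,.145,Z),(B,-.145,Z)]
C=[(45,319),(218,331),(580,350),(750,360),(55,207),(752,243),(222,216),(580,236)]
uv=np.array([(160+a/2.7,120+b/2.7) for a,b in C])
f=lambda x:np.ravel([proj('top',world(x,p))-u for p,u in zip(P,uv)])
r=least_squares(f,[.5,0,0]);print(r.x,r.fun.round(1))
x=r.x
for p in P: print(p,proj('side',world(x,p)).round(1), ((proj('side',world(x,p))-[220,80])*2.3).round())
b=onplane('top',(160+384/2.7,120+318/2.7),.068);print('button',b)
c,s=np.cos(x[2]),np.sin(x[2]);d=b[:2]-x[:2];print('in unit',c*d[0]+s*d[1],-s*d[0]+c*d[1])
b=onplane('side',(316,183),.068);d=b[:2]-x[:2];print('side',b,c*d[0]+s*d[1],-s*d[0]+c*d[1])
for n,q,z in [('rack',(207,280),.1),('beaker',(269,284),.09),('vial',(336,286),.06),('dish',(381,285),.018)]: 
  b=onplane('top',q,z);d=b[:2]-x[:2];print(n,b.round(3),c*d[0]+s*d[1],-s*d[0]+c*d[1])
E
```

```text
[ 0.48818784 -0.04051889 -0.07931085] [-0.8  1.2 -0.5  0.2 -0.9  0.5  0.9  0.3 -1.1 -0.7  1.  -0.   0.7 -0.6
  0.6 -0.9]
(-0.0475, 0.285, 0.084) [299.  306.1] [182. 520.]
(-0.0475, 0.145, 0.084) [316.3 232.9] [222. 352.]
(-0.0475, -0.145, 0.084) [341.6 125.8] [280. 105.]
(-0.0475, -0.285, 0.084) [350.5  88. ] [300.  18.]
(0.0475, 0.285, 0.084) [234.5 293.7] [ 33. 492.]
(0.0475, -0.285, 0.084) [307.9  83.1] [202.   7.]
(0.0475, 0.145, 0.084) [259.  223.4] [ 90. 330.]
(0.0475, -0.145, 0.084) [295.1 119.9] [173.  92.]
button [ 0.46052444 -0.02754807  0.068     ]
in unit -0.028604091952859966 0.01073833713913164
side [ 0.46499814 -0.02532207  0.068     ] -0.024320813299494648 0.013311783315618528
rack [0.375 0.178 0.1  ] -0.13039023550410228 0.2091184727276534
beaker [0.363 0.047 0.09 ] -0.13206060681520393 0.07755455217996572
vial [ 0.353 -0.099  0.06 ] -0.12973372590528884 -0.06879629401024738
dish [ 0.351 -0.205  0.018] -0.1236557193405931 -0.17532393327427268
```

View pics/s1.png

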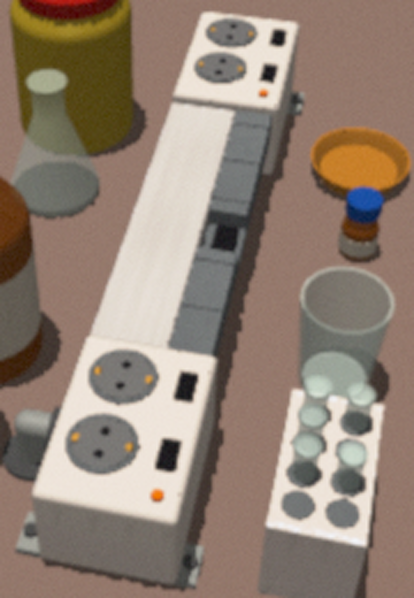

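The side crop agrees with the top-view fit to about 2 mm. The unit is at (0.488, −0.041) with yaw −4.5°, and the notch is at unit y ≈ +12 mm. I'll close the fingers and travel above the strip's left end.

Request:
drive_tool([
  [[15, -23, 0], [0, 0, 1.3], 0],
  [[15, -23, 0], [0, 0, 1.3], 0],
  [[15, -23, 0], [0, 0, 1.3], 0],
  [[15, -23, 0], [0, 0, 1.3], 0],
  [[15, -23, 0], [0, 0, 1.3], 0],
  [[15, -23, 0], [0, 0, 1.3], 0],
  [[15, -23, 0], [0, 0, 1.3], 0],
  [[15, -23, 0], [0, 0, 1.3], 0],
])

```text
clock: 1.67
eef_pos: [0.3402, 0.264, 0.2502]
tool_rot: [0.136, 0.991, 0.0, 0.0]
ft_force: [1.0, 0.5, -0.3]
grip_width: -0.0002
grasp_force: 0.0
```

Request:
drive_tool([
  [[16, -24, 0], [0, 0, 1.4], 0],
  [[16, -24, 0], [0, 0, 1.4], 0],
  [[16, -24, 0], [0, 0, 1.4], 0],
  [[16, -24, 0], [0, 0, 1.4], 0],
  [[16, -24, 0], [0, 0, 1.4], 0],
  [[16, -24, 0], [0, 0, 1.4], 0],
  [[16, -24, 0], [0, 0, 1.4], 0],
  [[14, -20, 0], [0, 0, 1.2], 0],
])

```text
clock: 2.33
eef_pos: [0.4665, 0.0755, 0.2501]
tool_rot: [0.041, 0.999, -0.0, 0.0]
ft_force: [-0.2, 0.7, -0.0]
grip_width: -0.0003
grasp_force: 0.0
```

Request:
drive_tool([
  [[0, 0, -25], [0, 0, 0], 0],
  [[0, 0, -25], [0, 0, 0], 0],
  [[0, 0, -25], [0, 0, 0], 0],
  [[0, 0, -20], [0, 0, 0], 0],
  [[0, 0, 0], [0, 0, 0], 0],
  [[0, 0, 0], [0, 0, 0], 0],
])

```text
clock: 2.83
eef_pos: [0.4648, 0.077, 0.1544]
tool_rot: [0.041, 0.999, -0.0, -0.001]
ft_force: [-0.1, -0.4, 0.2]
grip_width: 0.0
grasp_force: 0.0
```

```bash
python3 - <<'E'
from workcell import *
import cv2,numpy as np
from h import CAM
import h
c=camera('wrist');cv2.imwrite('pics/w1.png',c['image'][:,:,::-1])
np.savez('w1.npz',K=c['K'],V=c['view'])
h.CAM['wrist']=(c['K'],c['view'][:3])
x=[.48819,-.04052,-.07931]
for p in [(-.045,.145,.076),(-.013,.145,.076),(-.045,.034,.076),(-.013,.034,.076),(-.045,-.01,.076),(-.031,.012,.068),(-.031,.115,.076)]: print(p,h.proj('wrist',h.world(x,p)).round(1))
c=camera('top');cv2.imwrite('pics/t2.png',cv2.resize(c['image'][160:310,160:450,::-1],(783,405),interpolation=cv2.INTER_CUBIC))
E
```

```text
(-0.045, 0.145, 0.076) [342.6 212.2]
(-0.013, 0.145, 0.076) [340.7 265. ]
(-0.045, 0.034, 0.076) [144.8 212.6]
(-0.013, 0.034, 0.076) [150.6 265.4]
(-0.045, -0.01, 0.076) [ 66.4 212.8]
(-0.031, 0.012, 0.068) [115.2 231.8]
(-0.031, 0.115, 0.076) [289.2 236. ]
```

View pics/w1.png

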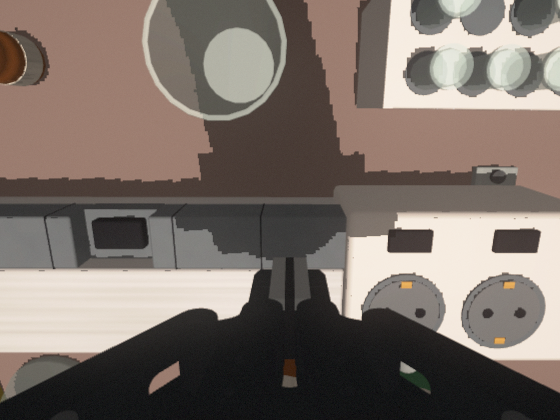

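The wrist view shows the notch and button at (120,233), where (115,232) was predicted, so the fit is good to 1–3 mm and the notch is at y ≈ +13 mm. The fingers are over the plain strip. I'll lower them gently.

Request:
drive_tool([
  [[0, 0, -20], [0, 0, 0], 0],
  [[0, 0, -20], [0, 0, 0], 0],
  [[0, 0, -10], [0, 0, 0], 0],
  [[0, 0, -4], [0, 0, 0], 0],
  [[0, 0, 0], [0, 0, 0], 0],
  [[0, 0, 0], [0, 0, 0], 0],
])

```text
clock: 3.43
eef_pos: [0.4668, 0.0774, 0.1024]
tool_rot: [0.041, 0.999, 0.0, 0.001]
ft_force: [0.1, 0.3, 0.0]
grip_width: -0.0
grasp_force: 0.0
```

Request:
drive_tool([
  [[0, 0, -1], [0, 0, 0], 0],
  [[0, 0, -1], [0, 0, 0], 0],
  [[0, 0, -1], [0, 0, 0], 0],
  [[0, 0, 0], [0, 0, 0], 0],
  [[0, 0, 0], [0, 0, 0], 0],
])

```text
clock: 3.85
eef_pos: [0.4657, 0.0772, 0.0982]
tool_rot: [0.041, 0.999, 0.0, 0.0]
ft_force: [0.3, -0.4, 0.5]
grip_width: 0.0
grasp_force: 0.0
```

Request:
drive_tool([
  [[0, 0, -1], [0, 0, 0], 0],
  [[0, 0, -1], [0, 0, 0], 0],
  [[0, 0, 0], [0, 0, 0], 0],
  [[0, 0, 0], [0, 0, 0], 0],
])

```text
clock: 4.18
eef_pos: [0.4655, 0.0771, 0.0959]
tool_rot: [0.041, 0.999, -0.0, -0.0]
ft_force: [0.2, -0.3, -0.5]
grip_width: -0.0
grasp_force: 0.0
```

Request:
drive_tool([
  [[0, 0, -1], [0, 0, 0], 0],
  [[0, 0, 0], [0, 0, 0], 0],
  [[0, 0, 0], [0, 0, 0], 0],
])

```text
clock: 4.43
eef_pos: [0.4656, 0.0772, 0.0949]
tool_rot: [0.041, 0.999, -0.0, -0.0]
ft_force: [1.2, 1.3, 0.1]
grip_width: 0.0
grasp_force: 0.0
```

Request:
drive_tool([
  [[0, 0, -1], [0, 0, 0], 0],
  [[0, 0, 0], [0, 0, 0], 0],
  [[0, 0, 0], [0, 0, 0], 0],
])

```text
clock: 4.68
eef_pos: [0.4657, 0.0772, 0.0947]
tool_rot: [0.041, 0.999, 0.0, 0.0]
ft_force: [-2.7, 0.1, 5.9]
grip_width: -0.0002
grasp_force: 2.8
```

Contact is about 6 N at the expected height. I'll sweep to the right.

Request:
drive_tool([
  [[0, 0, 0], [0, 0, 0], 0],
  [[-0.2, -3, 0], [0, 0, 0], 0],
  [[-0.2, -3, 0], [0, 0, 0], 0],
  [[-0.2, -3, 0], [0, 0, 0], 0],
  [[-0.3, -3, 0], [0, 0, 0], 0],
  [[-0.2, -3, 0], [0, 0, 0], 0],
  [[-0.3, -3, 0], [0, 0, 0], 0],
  [[-0.2, -3, 0], [0, 0, 0], 0],
])

```text
clock: 5.35
eef_pos: [0.4651, 0.0566, 0.0948]
tool_rot: [0.041, 0.999, 0.001, 0.001]
ft_force: [0.3, 4.1, 5.5]
grip_width: 0.0001
grasp_force: 2.7
```

Request:
drive_tool([
  [[-0.2, -3, 0], [0, 0, 0], 0],
  [[-0.2, -3, 0], [0, 0, 0], 0],
  [[-0.3, -3, 0], [0, 0, 0], 0],
  [[-0.2, -3, 0], [0, 0, 0], 0],
  [[-0.2, -3, 0], [0, 0, 0], 0],
  [[-0.3, -3, 0], [0, 0, 0], 0],
  [[-0.2, -3, 0], [0, 0, 0], 0],
  [[-0.2, -3, 0], [0, 0, 0], 0],
])

```text
clock: 6.02
eef_pos: [0.4632, 0.0326, 0.0948]
tool_rot: [0.04, 0.999, 0.001, 0.001]
ft_force: [-0.1, 2.9, 5.8]
grip_width: -0.0002
grasp_force: 2.9
```

Request:
drive_tool([
  [[-0.2, -3, 0], [0, 0, 0], 0],
  [[-0.2, -3, 0], [0, 0, 0], 0],
  [[-0.3, -3, 0], [0, 0, 0], 0],
  [[-0.2, -3, 0], [0, 0, 0], 0],
  [[-0.2, -3, 0], [0, 0, 0], 0],
  [[0, 0, 0], [0, 0, 0], 0],
])

```text
clock: 6.52
eef_pos: [0.4621, 0.0172, 0.0947]
tool_rot: [0.041, 0.999, 0.001, 0.001]
ft_force: [0.1, 2.4, 5.1]
grip_width: 0.0004
grasp_force: 3.0
```

Request:
drive_tool([
  [[-0.3, -4, 0], [0, 0, 0], 0],
  [[-0.3, -4, 0], [0, 0, 0], 0],
  [[-0.3, -4, 0], [0, 0, 0], 0],
  [[-0.3, -4, 0], [0, 0, 0], 0],
  [[-0.3, -4, 0], [0, 0, 0], 0],
  [[-0.3, -4, 0], [0, 0, 0], 0],
  [[-0.3, -4, 0], [0, 0, 0], 0],
  [[0, 0, 0], [0, 0, 0], 0],
])

```text
clock: 7.18
eef_pos: [0.4588, -0.0119, 0.0938]
tool_rot: [0.041, 0.999, -0.001, -0.0]
ft_force: [-0.5, -0.6, -0.2]
grip_width: -0.0002
grasp_force: 0.0
```

Request:
drive_tool([
  [[-0.2, -2, 0], [0, 0, 0], 0],
  [[-0.2, -2, 0], [0, 0, 0], 0],
  [[0, 0, 0], [0, 0, 0], 0],
])

```text
clock: 7.43
eef_pos: [0.4581, -0.0153, 0.0936]
tool_rot: [0.041, 0.999, -0.0, -0.001]
ft_force: [-0.2, 0.8, 0.2]
grip_width: 0.0002
grasp_force: 0.0
```

Request:
drive_tool([
  [[-0.2, -2, 0], [0, 0, 0], 0],
  [[0, 0, 0], [0, 0, 0], 0],
])

```text
clock: 7.6
eef_pos: [0.4582, -0.0171, 0.0938]
tool_rot: [0.041, 0.999, -0.0, -0.0]
ft_force: [0.1, 0.6, 0.4]
grip_width: 0.0002
grasp_force: 0.0
```

Request:
drive_tool([
  [[-0.2, -2, 0], [0, 0, 0], 0],
  [[0, 0, 0], [0, 0, 0], 0],
])

```text
clock: 7.77
eef_pos: [0.4582, -0.019, 0.0939]
tool_rot: [0.041, 0.999, -0.0, -0.0]
ft_force: [0.2, -0.4, 0.6]
grip_width: 0.0001
grasp_force: 0.0
```

Support vanished at about the expected place. I'll check the position with cameras.

```bash
python3 - <<'E'
from workcell import *
import cv2,numpy as np,h
c=camera('wrist');h.CAM['wrist']=(c['K'],c['view'][:3])
w=c['image'][120:330,150:450,::-1]
x=[.48819,-.04052,-.07931]
s=camera('side')['image'][140:230,270:360,::-1]
cv2.imwrite('pics/w2.png',np.hstack([cv2.resize(w,(500,350)),cv2.resize(s,(300,350),interpolation=cv2.INTER_CUBIC)[:350]]))
for p in [(-.045,.036,.076),(-.045,-.008,.076),(-.031,.029,.068),(-.031,-.001,.068)]: print(p,((h.proj('wrist',h.world(x,p))-[150,120])*5/3).round(1))
E
```

```text
(-0.045, 0.036, 0.076) [302.8 216.9]
(-0.045, -0.008, 0.076) [121.4 217.3]
(-0.031, 0.029, 0.068) [271.1 255.8]
(-0.031, -0.001, 0.068) [156.2 256. ]
```

View pics/w2.png

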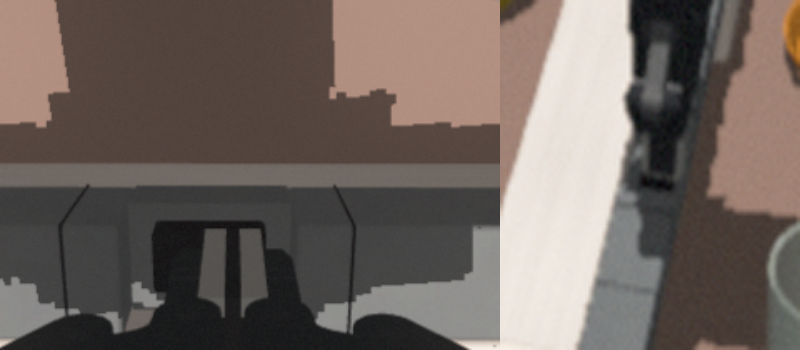

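The wrist view shows the button centred at crop x≈209 and the fingers at x≈233. They need to go 6 mm further right, which agrees with unit y 19 → 13 mm.

Request:
drive_tool([
  [[-0.2, -2, 0], [0, 0, 0], 0],
  [[-0.2, -2, 0], [0, 0, 0], 0],
  [[-0.1, -2, 0], [0, 0, 0], 0],
  [[0, 0, 0], [0, 0, 0], 0],
  [[0, 0, 0], [0, 0, 0], 0],
])

```text
clock: 8.28
eef_pos: [0.4577, -0.025, 0.094]
tool_rot: [0.041, 0.999, 0.0, 0.0]
ft_force: [0.1, 0.2, 0.7]
grip_width: 0.0001
grasp_force: 0.0
```

Request:
drive_tool([
  [[0, 0, -2], [0, 0, 0], 0],
  [[0, 0, -2], [0, 0, 0], 0],
  [[0, 0, -2], [0, 0, 0], 0],
  [[0, 0, -1], [0, 0, 0], 0],
  [[0, 0, -1], [0, 0, 0], 0],
  [[0, 0, -1], [0, 0, 0], 0],
  [[0, 0, 0], [0, 0, 0], 0],
])

```text
clock: 8.87
eef_pos: [0.4575, -0.0248, 0.085]
tool_rot: [0.041, 0.999, 0.0, -0.0]
ft_force: [-2.0, 1.0, 3.7]
grip_width: -0.0002
grasp_force: 1.6
```

Request:
drive_tool([
  [[0, 0, -1], [0, 0, 0], 0],
  [[0, 0, -1], [0, 0, 0], 0],
  [[0, 0, -1], [0, 0, 0], 0],
  [[0, 0, -1], [0, 0, 0], 0],
  [[0, 0, 0], [0, 0, 0], 0],
  [[0, 0, 0], [0, 0, 0], 0],
])

```text
clock: 9.37
eef_pos: [0.4576, -0.0248, 0.0808]
tool_rot: [0.041, 0.999, 0.0, -0.0]
ft_force: [-2.5, 0.1, 2.8]
grip_width: -0.0001
grasp_force: 1.5
```

Request:
drive_tool([
  [[0, 0, -1], [0, 0, 0], 0],
  [[0, 0, 0], [0, 0, 0], 0],
  [[0, 0, 0], [0, 0, 0], 0],
])

```text
clock: 9.62
eef_pos: [0.4575, -0.0248, 0.0806]
tool_rot: [0.041, 0.999, 0.0, -0.0]
ft_force: [-4.1, 0.6, 9.7]
grip_width: -0.0001
grasp_force: 5.0
```

The button bottomed out at the home height, with the force up to about 10 N. I'll retreat straight up.

Request:
drive_tool([
  [[0, 0, 0], [0, 0, 0], 0],
  [[0, 0, 2], [0, 0, 0], 0],
  [[0, 0, 5], [0, 0, 0], 0],
  [[0, 0, 15], [0, 0, 0], 0],
  [[0, 0, 25], [0, 0, 0], 0],
  [[0, 0, 30], [0, 0, 0], 0],
  [[0, 0, 30], [0, 0, 0], 0],
  [[0, 0, 30], [0, 0, 0], 0],
])

```text
clock: 10.28
eef_pos: [0.4578, -0.0249, 0.2183]
tool_rot: [0.041, 0.999, -0.0, 0.0]
ft_force: [-0.3, -0.1, 0.4]
grip_width: -0.0
grasp_force: 0.0
```

Request:
drive_tool([
  [[0, 0, 20], [0, 0, 0], 0],
  [[-10, 0, 10], [0, 0, 0], 0],
  [[0, 0, 0], [0, 0, 0], 0],
  [[0, 0, 0], [0, 0, 0], 0],
  [[0, 0, 0], [0, 0, 0], 0],
])

```text
clock: 10.7
eef_pos: [0.4467, -0.0248, 0.2454]
tool_rot: [0.041, 0.999, 0.0, -0.001]
ft_force: [0.1, 0.1, 0.5]
grip_width: 0.0002
grasp_force: 0.0
```

```bash
python3 - <<'E'
from workcell import *
import cv2,numpy as np
c=camera('side')['image'][80:340,120:420,::-1];w=camera('wrist')['image'][:,:,::-1]
cv2.imwrite('pics/end.png',np.hstack([cv2.resize(c,(400,347)),cv2.resize(w,(400,300))[:, :] if 0 else cv2.resize(w,(400,347))]))
E
```

```text
(no output)
```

View pics/end.png

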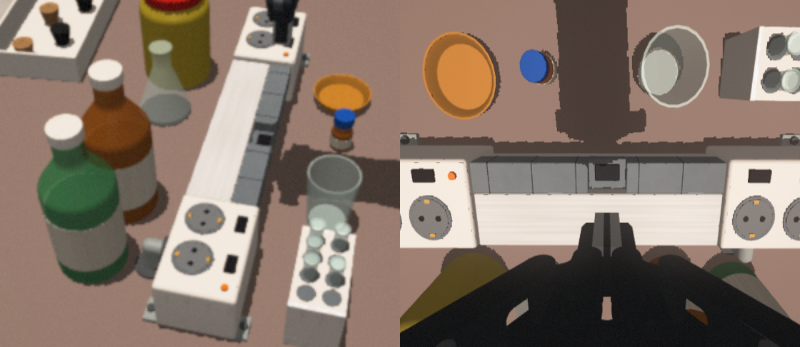

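Everything is standing where it was, the button sits low in the notch at wrist-view (607,172), and the arm is clear.

```bash
python3 -c "
from workcell import *
print(job_done())"
```

```text
the job is handed in; nothing more can be done
None
```

The reset button was pressed to its home height after the in-touch sweep (about 6 N along the strip, about 10 N on the button), nothing loose was disturbed, and the job is handed in with the arm clear; no verdict was returned.

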